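# Tip a capped bottle down into a leak-check cradle

## Robot

A 7-joint arm with a two-finger parallel gripper is mounted at the origin on a cart in front of the work surface, level with it; the furniture and walls round the work are solid. World frame = base frame: x ahead of the robot, y to its left, z up, the work surface at z = 0. Lengths are in m, angles in rad, forces in N, time in s.
With the tool pointing down it reaches from about 0.425 to 0.875 m from the base axis. Payload 4.7 kg.
Tool frame: the origin (TCP) lies midway between the tips of the shut fingers; the grasp point (between the pads) lies 19 mm behind it; z points along the fingers, y is the direction in which the jaws open and shut (so a half turn about z gives the same grasp; the last joint's range is limited). The gripper opens to 87 mm and grips with 3 to 60 N. Pads are 19 mm wide; open, the fingers measure 117 mm over their backs; the gripper's body (75 mm by 190 mm) begins 51 mm behind the grasp point.
Start: joints at [1.147, 0.321, -0.07, 1.45, 0.023, 1.371, -0.057], TCP at [0.276, -0.589, 0.223] pointing down, gripper open.
Joint ranges: [-2.86, 2.86], [-0.3, 2.09], [-1.38, 1.24], [0.06, 2.45], [-1.56, 4.7], [0.09, 2.05], [-2.69, 2.69]. Speed limits (rad/s): [2.57, 2.57, 3.14, 3.14, 3.14, 3.14, 3.14].

## Interface

Orientations are given as a unit quaternion [w, x, y, z].
In Python, from station import get_state, grab_frame, get_calibration, hand_in, silhouettes, spot_point gives the robot as it stands. The module is installed in compiled form; this text tells all that it offers.
- The arm moves only by the shell command python3 -m crank 'ROWS' [OPENING] [FORCE]. ROWS is JSON, a list of rows, each an object of numbers: "tx", "ty", "tz": the shift along the world's x, y, z in units of 30 mm (1.0 is 30 mm); "spin": the turn about the world's z in units of 6 degrees (1.0 is 6 degrees). A call has 1 to 10 rows; each row is the pose to reach, as a shift and turn from the pose commanded when the call began; what a row does not reach only later rows make up. A row lasts 1/12 s, in which the tool goes at most 41.7 mm and 7.16 degrees, less where a joint would pass 70% of its speed; a pose out of reach is approached as far as the arm can. A call with a gripper value outside its range is refused whole. OPENING is the gripper command: -1 is shut, 1 is fully open, values between are in proportion, set as the call begins (- or left out, the last holds). The fingers move at their own pace and stop on an object; FORCE is the grip in N (left out, the last holds). Time passes only in rows, so rows that repeat a pose let the fingers close. It gives the time, the measured TCP pose, the force and the opening at its end, in the units of the state.
- get_state(): the state, without advancing time (a new reading comes with each control period).
- grab_frame(name): name is "side" or "top"; returns the picture (384x512x3 uint8, red, green, blue); there is no depth.
- get_calibration(name): a dict with "vertical_fov" (degrees; the focal length in pixels is half the picture's height over the tangent of half this angle, whatever the lens; pixels are square), "cx", "cy" (the principal point, pixels), "extrinsics" (4x4, takes a point from camera to world coordinates). Camera axes: x right, y down, z forward; pixel columns grow to the right and rows downward; lengths in m; the calibration is good to about 2 mm. A picture is of the moment at which its call begins. get_calibration takes no time and is no camera call.
- hand_in(): hands the job in, once; it reports no verdict.
Trained networks look in the newest picture that a camera, given by its name, has taken for a name from the list of things; names that differ only in an ending like _2 or _b are one class to them, and where a whole thing is asked for, a point or a joint stands for the part that bears it (a point fixed in the world has none). Each returns a list of dicts, best first, with "confidence" (0 to 1); they miss things now and then, are a little off and sometimes report something else, mostly with a low value. They report only what shows in the picture. A call takes as long as a camera call. They do not tell look-alikes from the thing itself.
- silhouettes(label, camera): "mask" (384x512 bool, what is visible of it) and "box" ([left, top, right, bottom] in pixels, round what is visible of it).
- spot_point(label, camera): "centre" ([column, row] in pixels: a listed point, or the origin of a listed thing).
The state is a dict: "time_s": time; "qpos": joint angles; "joint_vel": joint speeds; "effort": joint torques, N m; "tool_pos": TCP position; "tool_rot": TCP orientation; "force": force on the tool from outside, world axes, zero at the start; "torque": the same for the moment, N m; "gripper_width": opening from 0.0 (shut) to 1.0 (fully open).
Only numpy, scipy, OpenCV 4.12 (cv2) and the standard library are available. Lean on these libraries where they do the work, as an engineer would, in place of code of your own. Each camera call takes 0.05 s, during which the arm holds its last target. There are 200 camera calls.

## Task

Lay the green-capped bottle that stands in front of the cradle on its side for a leak check, only pushing it with the fingertips: first slide it, standing upright, across the worktop onto the thin ledge of the blue cradle until it stands against the raised back, then push it over so that the stiff hinged back goes all the way down with it and the bottle comes to rest on its side in the trough. Go gently and follow it down; it must not fall or slam, and it must never be gripped, lifted or pressed hard. Leave the brown bottle, the red-capped dropper bottle and the timer beside the cradle where they are, and end clear of everything.

Things in the scene. Friction and masses are not known exactly. Their poses are not given: they have to be found in the camera images.
- green_bottle: White round bottle with a green cap, loose, 0.1 to 0.2 kg. Straight body 54 mm across, narrowing to the cap; 118 mm tall, of which the top 16 mm (cap tip) cannot be felt. Starts in front of the cradle. Origin: centre of its underside; z up its axis. Pushed below about 35 mm it slides; pushed higher in the open it may tip. In the cradle tip it 45 to 65 mm up.
- bottle_mid (a point): Point on the green-capped bottle's axis, 50 mm above its underside.
- cradle: Fixed tip-down cradle: aluminium base plate 92 x 100 x 3 mm with a hinged blue trough. Origin: on the worktop, middle of the raised back's trough floor. x: horizontal, the way the bottle slides in and tips over (away from the robot, up to 0.35 rad to either side); y left; z up. A bottle standing against the back has its axis at x = -29 mm, y = 0. Hinge cheeks at y = +-41 mm, 14 mm high.
- back (a joint): L-shaped: blue trough 76 mm long whose sloping sides (60 mm apart at their edges, 19 mm proud) centre the bottle, and at its foot a 2 mm thick ledge 50 mm wide reaching x = -54 mm with a ramped edge, onto which the bottle slides. 0 rad = trough upright, grows as its top goes over to the cradle's +x, 1.57 = fully down. Friction hinge (0.18 N m): stays where left even with the bottle, so push all the way; 3 to 4 N does it.
- hinge (a point): Middle of the hinge axis of the cradle's back: 3 mm along the cradle's x and 6 mm above the worktop; the axis runs along the cradle's y. With the back fully down its floor is level, 9 mm above the worktop, and the bottle lying in it reaches up to 65 mm.
- brown_bottle: Brown bottle with a black cap, 44 mm across, 92 mm tall, bystander standing left of the cradle. Origin: centre of its underside.
- red_dropper: White dropper bottle with a red cap, 27 mm across, 66 mm tall, bystander standing to the right. Origin: centre of its underside.
- bench_timer: White bench timer lying on its back, 60 x 66 x 19 mm, bystander right of the cradle. Origin: centre of its underside.
Mind the look-alikes: they are no part of the job. What is shaped like the green_bottle but purple is not meant. Of the things that look like the cradle, the smaller one is meant.

How it is judged:
On the way:
1. the green-capped bottle stands upright in the trough against the raised back (x of green_bottle in the frame of cradle above -0.039 m and y of green_bottle in the frame of cradle between -0.012 and 0.012 m and angle between green_bottle's own z axis and vertical below 0.2 rad and value of joint back below 0.2 rad), for 0.1 s.
At the end, for the whole second after the job is handed in: The back is down to within 0.1 rad; the bottle lies at rest in the trough, foot at the hinge, cap away, level within 0.12 rad and along it within 0.15 rad, its middle within 12 mm of the centre line and 15 to 75 mm past the cradle origin; the bystanders are within 15 mm of where they stood (value of joint back above 1.47 rad and angle between green_bottle's own z axis and vertical between 1.45 and 1.69 rad and angle between the z axis of green_bottle and the x axis of cradle, either way round below 0.15 rad and x of bottle_mid in the frame of cradle between 0.015 and 0.075 m and y of bottle_mid in the frame of cradle between -0.012 and 0.012 m and height (world z) of bottle_mid between 0.03 and 0.046 m and linear speed of green_bottle below 0.02 m/s and angular speed of green_bottle below 0.3 rad/s and distance of each of brown_bottle, red_dropper, bench_timer from where it was at the start of the episode below 0.015 m and x of green_bottle in the frame of cradle below 0.02 m); the robot touches nothing.
It fails at once if the green-capped bottle is lifted (height (world z) of green_bottle above 0.06 m or (height (world z) of green_bottle above 0.014 m and angle between green_bottle's own z axis and vertical below 0.2 rad)).
It fails at once if the bottle is tipped over (more than 0.4 rad) before it stands at the cradle (angle between green_bottle's own z axis and vertical above 0.4 rad and x of green_bottle in the frame of cradle below -0.055 m).
It fails at once if the bottle falls (turns over faster than 4 rad/s) or the back slams (faster than 2.5 rad/s) (velocity of joint back above 2.5 rad/s or (angle between green_bottle's own z axis and vertical above 0.25 rad and angular speed of green_bottle above 4 rad/s)).
It fails at once if the bottle is gripped or pressed hard (more than 35 N) (contact force between the fingers and green_bottle above 35 N).
It fails at once if one of the three bystanders is knocked over or moved more than 15 mm (distance of any of brown_bottle, red_dropper, bench_timer from where it was at the start of the episode above 0.015 m or angle between any of brown_bottle, red_dropper, bench_timer's own z axis and vertical above 0.4 rad).
It also fails if it takes over 51 s, if anything falls off the work surface, if the arm or the gripper's body presses on something with over 40 N, if the wrist force passes 120 N, or if a joint passes its speed limit or range.

## Working session

There is one attempt and no reset: what is moved stays moved. The work goes in short steps, Python scripts to look and compute and a shell command to move; the robot and the scene stay as the last step left them, time stands still between calls to the robot, and variables do not carry over. Pictures are saved under pics/ and viewed, about 8 in all and at most 12, crops included, and the job is handed in when it is done.

```bash
mkdir -p pics; cat > h.py <<'E'
import numpy as np,cv2
from station import *
def cam(n):
    c=get_calibration(n);f=192/np.tan(np.radians(c['vertical_fov'])/2);return f,c['cx'],c['cy'],np.array(c['extrinsics'])
def ray(n,p,z):
    f,cx,cy,E=cam(n);d=E[:3,:3]@np.array([(p[0]-cx)/f,(p[1]-cy)/f,1]);o=E[:3,3];return o+d*(z-o[2])/d[2]
def proj(n,P):
    f,cx,cy,E=cam(n);q=np.linalg.inv(E)@np.append(P,1);return np.array([cx+f*q[0]/q[2],cy+f*q[1]/q[2]])
def save(n,fn):
    im=grab_frame(n);cv2.imwrite('pics/'+fn,im[:,:,::-1]);return im
E
python3 - <<'E'
from h import *
a=save('side','a.png');b=save('top','b.png')
cv2.imwrite('pics/ab.png',np.vstack([a,b])[:,:,::-1])
for n in('top','side'):
    print(n,cam(n)[3].round(3).tolist())
    for l in('green_bottle','cradle','hinge','brown_bottle','red_dropper','bench_timer','bottle_mid'):
        for r in spot_point(l,n)[:3]:
            z={'hinge':.006,'bottle_mid':.05}.get(l,0)
            print(n,l,round(r['confidence'],2),np.round(r['centre'],1),ray(n,r['centre'],z).round(4)[:2])
s=get_state();print(s)
E
```

```text
top [[-0.021, -0.999, 0.038, 0.545], [-0.999, 0.02, -0.038, -0.021], [0.037, -0.038, -0.999, 0.924], [0.0, 0.0, 0.0, 1.0]]
top green_bottle 0.89 [171.2 229.3] [0.4849 0.1553]
top green_bottle 0.84 [218.6 234.2] [0.4698 0.0373]
top cradle 0.67 [357.8 152.7] [ 0.6696 -0.3228]
top cradle 0.59 [218.  233.2] [0.4723 0.0388]
top hinge 0.79 [359.8 153.8] [ 0.6659 -0.3259]
top hinge 0.68 [291.7 205.4] [ 0.5381 -0.148 ]
top hinge 0.62 [218.5 184.8] [0.5937 0.035 ]
top brown_bottle 0.9 [151.4 158. ] [0.6648 0.2024]
top red_dropper 0.49 [279.6 236.9] [ 0.4592 -0.1162]
top bench_timer 0.78 [290.3 201.6] [ 0.5478 -0.1455]
top bottle_mid 0.59 [166.1 227.8] [0.4919 0.1577]
top bottle_mid 0.58 [214.4 232.5] [0.4781 0.044 ]
top bottle_mid 0.38 [217.3 233.1] [0.4765 0.0372]
side [[0.994, -0.052, 0.094, 0.514], [-0.107, -0.559, 0.822, -0.802], [0.009, -0.828, -0.561, 0.582], [0.0, 0.0, 0.0, 1.0]]
side green_bottle 0.8 [206.9 181.2] [0.483 0.153]
side green_bottle 0.68 [198.3 203.9] [0.46   0.0406]
side cradle 0.92 [302.  309.5] [ 0.6597 -0.3287]
side cradle 0.71 [245.1 205.2] [0.5821 0.0232]
side hinge
[... 343 characters left out ...]
25]
{'time_s': 0.8, 'qpos': array([ 1.14707371,  0.32096535, -0.07010677,  1.45050906,  0.02259468,
        1.37079913, -0.0569109 ]), 'joint_vel': array([ 0.00111753,  0.00213778, -0.00078485, -0.00142854,  0.00053353,
        0.00050453, -0.00071585]), 'effort': array([-6.95631770e-04, -4.91039479e+01, -4.03513229e-01, -3.12750506e+01,
       -6.36152853e-02,  3.32863710e-02,  4.79442883e-05]), 'tool_pos': array([ 0.2755693 , -0.58871304,  0.22260455]), 'tool_rot': array([ 5.60518814e-05,  9.76132969e-01,  2.17173717e-01, -6.75494831e-06]), 'force': array([ 0.50802441, -0.18903109,  0.23716928]), 'torque': array([-0.00547059,  0.01749139, -0.01240175]), 'gripper_width': 0.9975260338666735}
```

View pics/a.png

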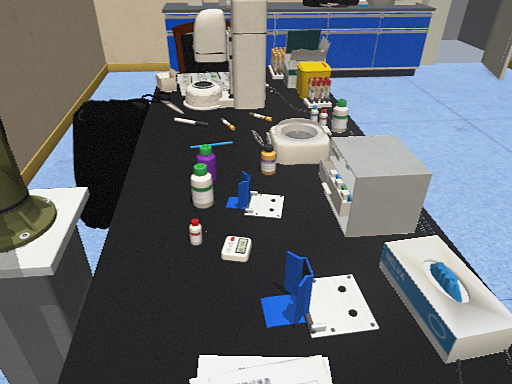

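View pics/b.png

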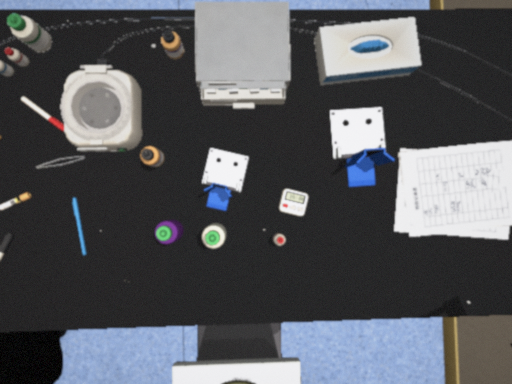

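```bash
python3 - <<'E'
from h import *
im=cv2.imread('pics/b.png').astype(int)
sub=np.zeros(im.shape[:2],bool);sub[140:215,190:262]=1
def region(m,z):
    n,l,st,_=cv2.connectedComponentsWithStats((m&sub).astype(np.uint8));k=1+np.argmax(st[1:,4])
    v,u=np.nonzero(l==k);return np.array([ray('top',(a,b),z)[:2] for a,b in zip(u,v)])
w=region((im.min(2)>130),.003);bl=region((im[:,:,0]>110)&(im[:,:,2]<70),.002)
for q in(w,bl):
    r=cv2.minAreaRect(q.astype(np.float32)*1000);print(r,cv2.boxPoints(r).round(1).tolist(),len(q))
b,g,r=[im[:,:,i] for i in range(3)]
for m,z in(((g>b+40)&(g>r+40),.118),):
    sub[:]=0;sub[215:260,195:235]=1;q=region(m,z);print('cap',q.mean(0),len(q))
sub[:]=0;sub[215:260,195:235]=1
from scipy.spatial.transform import Rotation as R
E
python3 - <<'E'
from h import *
im=cv2.imread('pics/b.png')[135:265,185:300]
im2=cv2.imread('pics/a.png')[155:270,175:290]
cv2.imwrite('pics/c.png',np.hstack([cv2.resize(im,(400,450),interpolation=2),cv2.resize(im2,(400,450),interpolation=2)]))
grab_frame('side');grab_frame('top')
for n in('top','side'):
  for l in('green_bottle','cradle'):
    for r in silhouettes(l,n): print(n,l,r['confidence'],r['box'])
E
```

```text
((632.734375, 18.207794189453125), (102.22232818603516, 93.3208999633789), 75.99266052246094) [[575.0999755859375, -20.100000381469727], [665.5999755859375, -42.70000076293945], [690.4000244140625, 56.5], [599.7999877929688, 79.0999984741211]] 1412
((563.9793701171875, 40.971492767333984), (70.05001831054688, 59.140628814697266), 74.79682922363281) [[526.2999877929688, 14.899999618530273], [583.2999877929688, -0.6000000238418579], [601.7000122070312, 67.0], [544.5999755859375, 82.5]] 323
cap [0.47240507 0.04414979] 159
top green_bottle 0.86 [155.2, 220.5, 183.4, 244.8]
top green_bottle 0.59 [206.7, 225.1, 227.4, 245.4]
top cradle 0.92 [199.6, 149.9, 252.3, 206.4]
top cradle 0.57 [330.7, 105.8, 396.7, 182.7]
top cradle 0.16 [204.9, 181.8, 233.4, 209.0]
side green_bottle 0.84 [188.0, 164.2, 213.3, 210.9]
side green_bottle 0.72 [197.4, 142.9, 216.5, 186.2]
side cradle 0.89 [262.3, 251.5, 378.0, 336.7]
side cradle 0.61 [225.0, 173.9, 283.9, 216.4]
side cradle 0.35 [226.0, 172.0, 255.8, 209.5]
```

View pics/c.png

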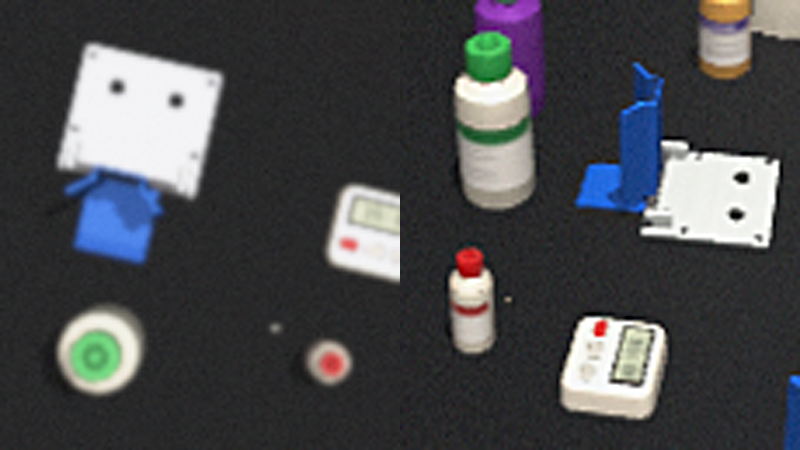

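```bash
python3 - <<'E'
from h import *
im=cv2.imread('pics/b.png').astype(int)
a=ray('top',(206.6,207.2),.002);b=ray('top',(227.3,210.7),.002);print(a,b,np.linalg.norm(a-b),np.arctan2(*(a-b)[:2]))
t=-.245;X=np.array([np.cos(t),np.sin(t)]);Y=np.array([-X[1],X[0]])
c=np.array([.6327,.0182])
# ledge pixels in cradle dirs relative to plate centre
b_,g,r=[im[:,:,i] for i in range(3)]
m=(b_>110)&(r<70);m[:140]=0;m[215:]=0;m[:,:190]=0;m[:,262:]=0
v,u=np.nonzero(m);q=np.array([ray('top',(i,j),.002)[:2]-c for i,j in zip(u,v)])
q=np.c_[q@X,q@Y]
print('blue x min',np.sort(q[:,0])[:12].round(4))
k=q[:,0]<-.078;print('ledge y',q[k,1].min(),q[k,1].max())
# bottle: white+green body in side & top
w=(im.min(2)>110);w[:215]=0;w[260:]=0;w[:,:195]=0;w[:,235:]=0
v,u=np.nonzero(w);print('top white',u.min(),u.max(),v.min(),v.max())
# predicted outlines of bottle at guess, both views
s=cv2.imread('pics/a.png').astype(int);w=(s.min(2)>90);
w[:160]=0;w[212:]=0;w[:,:185]=0;w[:,217:]=0
v,u=np.nonzero(w);print('side white',[(j,u[v==j].min(),u[v==j].max()) for j in range(185,210,3) if (v==j).any()])
th=np.linspace(0,6.28,100)
def outl(x,y):
    P=[proj('side',(x+.027*np.cos(a),y+.027*np.sin(a),z)) for a in th for z in(0,.03,.06)]
    P=np.array(P);return P[:,0].min().round(1),P[:,0].max().round(1),P[:,1].max().round(1)
for g_ in((.468,.0404),(.463,.04),(.472,.044)):print(g_,outl(*g_),proj('top',(*g_,.118)))
E
```

```text
[0.53818511 0.06605415 0.002     ] [0.52826906 0.01437224 0.002     ] 0.05262458820084166 0.18956322241978238
blue x min [-0.1019 -0.1017 -0.1016 -0.1015 -0.1014 -0.1012 -0.1011 -0.1009 -0.1008
 -0.1006 -0.1005 -0.1004]
ledge y -0.026412534144821462 0.02718923723418388
top white 202 225 225 248
side white [(185, np.int64(192), np.int64(209)), (188, np.int64(199), np.int64(212)), (191, np.int64(192), np.int64(212)), (194, np.int64(192), np.int64(212)), (197, np.int64(193), np.int64(213)), (200, np.int64(193), np.int64(212)), (203, np.int64(194), np.int64(212)), (206, np.int64(196), np.int64(209))]
(0.468, 0.0404) (np.float64(189.0), np.float64(211.7), np.float64(209.8)) [213.8615184  239.52376388]
(0.463, 0.04) (np.float64(187.0), np.float64(209.8), np.float64(210.0)) [214.08408967 241.81356239]
(0.472, 0.044) (np.float64(190.6), np.float64(213.2), np.float64(208.9)) [212.18006292 237.72989498]
```

```bash
python3 -m crank '[{"tx":0.55,"ty":1.25,"spin":-0.58},{"tx":1.1,"ty":2.5,"spin":-1.16},{"tx":1.65,"ty":3.75,"spin":-1.74},{"tx":2.2,"ty":5,"spin":-2.3},{"tx":2.75,"ty":6.25,"spin":-2.9},{"tx":3.3,"ty":7.5,"spin":-3.5},{"tx":3.85,"ty":8.75,"spin":-4.1},{"tx":4.4,"ty":10,"spin":-4.7},{"tx":4.95,"ty":11.25,"spin":-5.3},{"tx":5.5,"ty":12.5,"spin":-5.8}]' -0.31 5; python3 -c "
from station import *;print(get_state()['qpos'])"
```

```text
[ 1.1471045   0.32099159 -0.0701186   1.45049872  0.02260536  1.3707796
 -0.05689936]$[0]: bad value
```

```bash
python3 -m crank '[{"tx":0.55,"ty":1.25,"tz":0,"spin":-0.58},{"tx":1.1,"ty":2.5,"tz":0,"spin":-1.16},{"tx":1.65,"ty":3.75,"tz":0,"spin":-1.74},{"tx":2.2,"ty":5,"tz":0,"spin":-2.3},{"tx":2.75,"ty":6.25,"tz":0,"spin":-2.9},{"tx":3.3,"ty":7.5,"tz":0,"spin":-3.5},{"tx":3.85,"ty":8.75,"tz":0,"spin":-4.1},{"tx":4.4,"ty":10,"tz":0,"spin":-4.7},{"tx":4.95,"ty":11.25,"tz":0,"spin":-5.3},{"tx":5.5,"ty":12.5,"tz":0,"spin":-5.8}]' -0.31 5; python3 -c "
from station import *;print(get_state()['qpos'])"
```

```text
time_s: 1.93
tool_pos: [0.441, -0.2118, 0.223]
tool_rot: [0.0, 0.996, -0.086, 0.0]
force: [1.0, -0.9, -0.0]
gripper_width: 0.374
[ 0.74211135 -0.00898208 -0.3450684   1.82662986 -0.00251799  1.32245118
 -1.34586782]
```

```bash
python3 -m crank '[{"tx":0,"ty":1.25,"tz":0,"spin":0},{"tx":0,"ty":2.5,"tz":0,"spin":0},{"tx":0,"ty":3.75,"tz":0,"spin":0},{"tx":-0.1,"ty":5,"tz":0,"spin":0},{"tx":-0.2,"ty":6.25,"tz":0,"spin":0},{"tx":-0.35,"ty":7.5,"tz":0,"spin":0},{"tx":-0.5,"ty":8.3,"tz":0,"spin":0},{"tx":-0.52,"ty":8.64,"tz":0,"spin":0},{"tx":-0.52,"ty":8.64,"tz":0,"spin":0}]' - ; python3 -c "
from station import *;s=get_state();print(s['tool_pos'],s['qpos'])"
```

```text
time_s: 2.68
tool_pos: [0.4248, 0.0478, 0.223]
tool_rot: [0.0, 0.997, -0.082, 0.001]
force: [0.5, -0.3, 0.1]
gripper_width: 0.347
[0.424828   0.04778838 0.22297829] [ 0.52620769 -0.16473064 -0.62381652  1.94271955 -0.09791381  1.33315559
 -1.80368769]
```

```bash
python3 -m crank '[{"tx":0,"ty":-0.06,"tz":-1.2,"spin":0},{"tx":0,"ty":-0.06,"tz":-2.4,"spin":0},{"tx":0,"ty":-0.06,"tz":-3.6,"spin":0},{"tx":0,"ty":-0.06,"tz":-4.8,"spin":0},{"tx":0,"ty":-0.06,"tz":-5.7,"spin":0},{"tx":0,"ty":-0.06,"tz":-6.23,"spin":0},{"tx":0,"ty":-0.06,"tz":-6.23,"spin":0},{"tx":0,"ty":-0.06,"tz":-6.23,"spin":0}]' - ; python3 - <<'E'
from h import *
print(get_state()['tool_pos'],get_state()['qpos'])
a=save('side','d1.png')[130:290,150:310];b=save('top','d2.png')[130:290,150:310]
cv2.imwrite('pics/d.png',cv2.resize(np.hstack([a,b]),(800,400),interpolation=2)[:,:,::-1])
E
```

```text
time_s: 3.35
tool_pos: [0.4246, 0.0422, 0.0351]
tool_rot: [-0.0, 0.996, -0.086, -0.001]
force: [0.1, -0.2, 0.7]
gripper_width: 0.348
[0.42464826 0.04219667 0.03514868] [ 0.50155994  0.07847339 -0.67358664  2.16274109  0.06063989  0.92046624
 -1.94992592]
```

View pics/d.png

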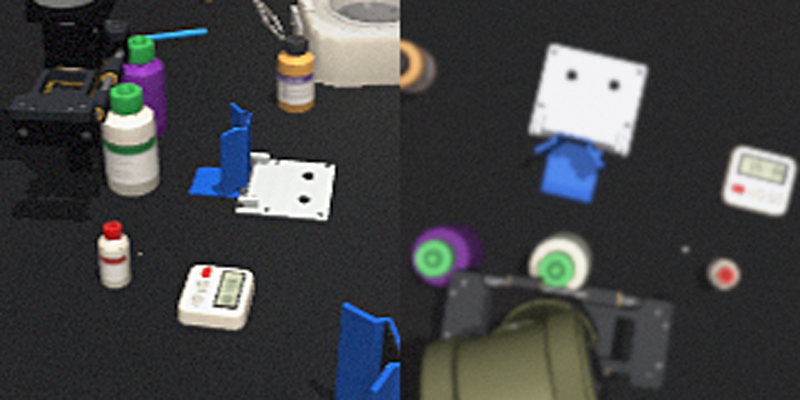

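```bash
python3 -m crank '[{"tx":0.15,"ty":0,"tz":0,"spin":0},{"tx":0.3,"ty":0,"tz":0,"spin":0},{"tx":0.45,"ty":0,"tz":0,"spin":-0.1},{"tx":0.57,"ty":0,"tz":0,"spin":-0.15},{"tx":0.69,"ty":0,"tz":0,"spin":-0.2},{"tx":0.81,"ty":0,"tz":0,"spin":-0.25},{"tx":0.93,"ty":0,"tz":0,"spin":-0.3},{"tx":1.05,"ty":0,"tz":0.02,"spin":-0.3},{"tx":1.17,"ty":0,"tz":0.04,"spin":-0.3},{"tx":1.3,"ty":0,"tz":0.06,"spin":-0.3}]' - ; python3 - <<'E'
from h import *
print(get_state()['tool_pos'])
a=save('side','e1.png')[130:290,150:310];b=save('top','e2.png')[130:290,150:310]
cv2.imwrite('pics/e.png',cv2.resize(np.hstack([a,b]),(800,400),interpolation=2)[:,:,::-1])
E
```

```text
time_s: 4.28
tool_pos: [0.4642, 0.0436, 0.0374]
tool_rot: [0.0, 0.995, -0.1, -0.0]
force: [-1.1, -0.3, 0.4]
gripper_width: 0.348
[0.46417432 0.04357894 0.03742975]
```

View pics/e.png

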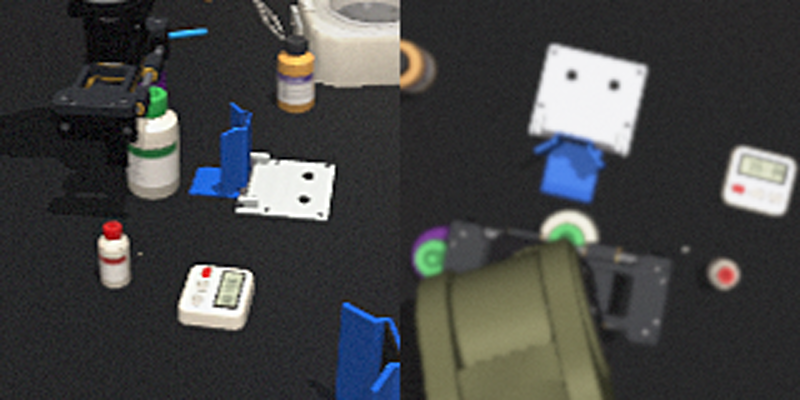

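```bash
python3 -m crank '[{"tx":0.13,"ty":0,"tz":0,"spin":-0.05},{"tx":0.26,"ty":0,"tz":0.02,"spin":-0.1},{"tx":0.39,"ty":0,"tz":0.03,"spin":-0.15},{"tx":0.52,"ty":0,"tz":0.03,"spin":-0.2},{"tx":0.65,"ty":0,"tz":0.03,"spin":-0.25},{"tx":0.78,"ty":0,"tz":0.03,"spin":-0.3},{"tx":0.91,"ty":0.01,"tz":0.03,"spin":-0.35},{"tx":1.04,"ty":0.02,"tz":0.03,"spin":-0.4},{"tx":1.17,"ty":0.02,"tz":0.03,"spin":-0.4},{"tx":1.3,"ty":0.02,"tz":0.03,"spin":-0.4}]' - ; python3 -m crank '[{"tx":0.13,"ty":0,"tz":0,"spin":0},{"tx":0.26,"ty":0,"tz":0,"spin":0},{"tx":0.39,"ty":0,"tz":0,"spin":0},{"tx":0.52,"ty":0,"tz":0,"spin":0}]' - ; python3 - <<'E'
from h import *
print(get_state()['tool_pos'])
a=save('side','f1.png')[130:290,150:310];b=save('top','f2.png')[130:290,150:310]
cv2.imwrite('pics/f.png',cv2.resize(np.hstack([a,b]),(800,400),interpolation=2)[:,:,::-1])
E
```

```text
time_s: 5.22
tool_pos: [0.5035, 0.0443, 0.0384]
tool_rot: [0.0, 0.993, -0.121, 0.0]
force: [-1.9, 0.3, 0.5]
gripper_width: 0.347
time_s: 5.55
tool_pos: [0.5189, 0.0443, 0.0384]
tool_rot: [0.0, 0.993, -0.121, -0.0]
force: [-1.1, -0.4, 0.5]
gripper_width: 0.346
[0.51892601 0.04425176 0.03837639]
```

View pics/f.png

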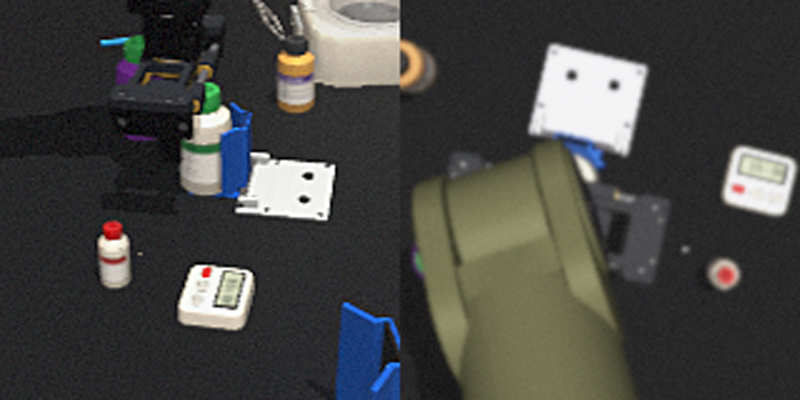

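```bash
python3 -m crank '[{"tx":0.1,"ty":-0.01,"tz":0,"spin":0},{"tx":0.2,"ty":-0.02,"tz":0,"spin":0},{"tx":0.25,"ty":-0.03,"tz":0,"spin":0}]' - ; python3 -m crank '[{"tx":0.04,"ty":-0.01,"tz":0,"spin":0},{"tx":0.06,"ty":-0.01,"tz":0,"spin":0}]' - ;python3 - <<'E'
from h import *
print(get_state()['tool_pos'],get_state()['force'])
E
```

```text
time_s: 5.9
tool_pos: [0.5265, 0.0434, 0.0384]
tool_rot: [-0.0, 0.993, -0.121, 0.0]
force: [-1.5, -0.0, 0.2]
gripper_width: 0.347
time_s: 6.07
tool_pos: [0.528, 0.043, 0.0384]
tool_rot: [0.0, 0.993, -0.121, -0.0]
force: [-1.0, 0.1, 0.4]
gripper_width: 0.346
[0.52801312 0.04299955 0.03836906] [-0.98326287  0.07497046  0.40922117]
```

```bash
python3 -m crank '[{"tx":0.04,"ty":-0.01,"tz":0,"spin":0},{"tx":0.08,"ty":-0.02,"tz":0,"spin":0}]' - |grep -E "pos|force" ;python3 - <<'E'
from h import *
a=save('side','g1.png')[150:230,190:290];cv2.imwrite('pics/g.png',cv2.resize(a,(800,600),interpolation=2)[:,:,::-1])
E
```

```text
tool_pos: [0.5288, 0.043, 0.0381]
force: [-6.7, 1.6, 3.9]
```

View pics/g.png

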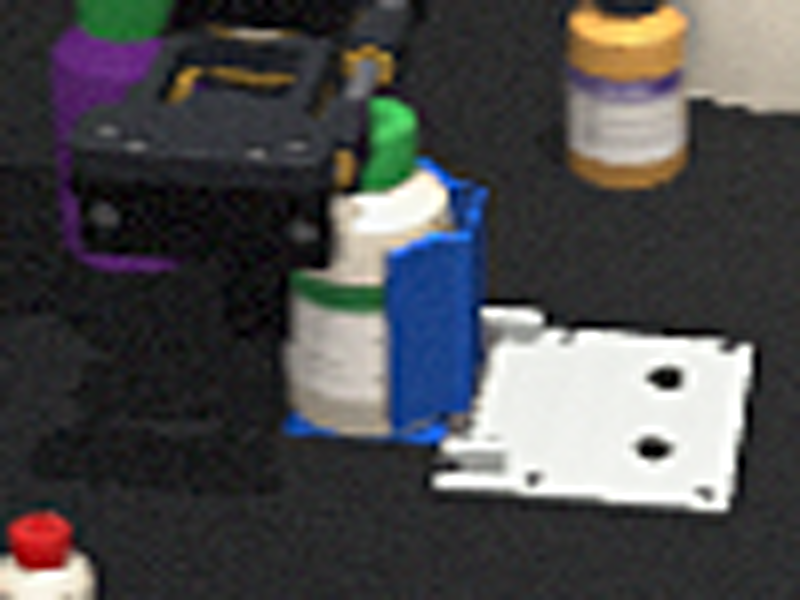

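```bash
python3 -m crank '[{"tx":-0.2,"ty":0.05,"tz":0,"spin":0},{"tx":-0.49,"ty":0.12,"tz":0,"spin":0}]' - >/dev/null; python3 -m crank '[{"tx":0,"ty":0,"tz":0.2,"spin":0},{"tx":0,"ty":0,"tz":0.6,"spin":0},{"tx":0,"ty":0,"tz":0.6,"spin":0},{"tx":0,"ty":0,"tz":0.6,"spin":0},{"tx":0,"ty":0,"tz":0.6,"spin":0},{"tx":0,"ty":0,"tz":0.6,"spin":0}]' -1; python3 - <<'E'
from h import *
p=get_state()['tool_pos'];print(p)
t=-.245;X=np.array([np.cos(t),np.sin(t)]);O=np.array([.587,.0295])
print('cradle frame',(p[:2]-O)@X,(p[:2]-O)@[-X[1],X[0]])
z0=p[2]
r=np.array([-59,z0*1000-6])/1000
for th in np.linspace(0,np.pi/2,16):
    q=np.array([r[0]*np.cos(th)+r[1]*np.sin(th),-r[0]*np.sin(th)+r[1]*np.cos(th)])
    T=O+X*(q[0]+.003-.0095);d=(T-p[:2])/.03
    print(round(th,2),d.round(2),((q[1]+.006-p[2])/.03).round(2))
E
```

```text
time_s: 6.95
tool_pos: [0.5156, 0.0459, 0.0564]
tool_rot: [0.0, 0.993, -0.121, 0.0]
force: [0.8, -1.1, -0.7]
gripper_width: 0.025
[0.51563769 0.04588666 0.05635479]
cradle frame -0.07320593216380337 -0.0014120690250527537
0.0 [ 0.26 -0.02] 0.0
0.1 [ 0.44 -0.06] 0.2
0.21 [ 0.64 -0.11] 0.37
0.31 [ 0.86 -0.17] 0.53
0.42 [ 1.09 -0.22] 0.65
0.52 [ 1.33 -0.28] 0.76
0.63 [ 1.58 -0.35] 0.84
0.73 [ 1.84 -0.41] 0.88
0.84 [ 2.1  -0.48] 0.91
0.94 [ 2.36 -0.54] 0.9
1.05 [ 2.62 -0.61] 0.86
1.15 [ 2.88 -0.67] 0.8
1.26 [ 3.13 -0.73] 0.71
1.36 [ 3.36 -0.79] 0.59
1.47 [ 3.59 -0.85] 0.45
1.57 [ 3.8 -0.9] 0.29
```

```bash
python3 -m crank '[{"tx":0.13,"ty":-0.01,"tz":0,"spin":0},{"tx":0.24,"ty":-0.02,"tz":0,"spin":0},{"tx":0.34,"ty":-0.04,"tz":0.1,"spin":0},{"tx":0.44,"ty":-0.06,"tz":0.2,"spin":0},{"tx":0.54,"ty":-0.08,"tz":0.29,"spin":0},{"tx":0.64,"ty":-0.11,"tz":0.37,"spin":0},{"tx":0.75,"ty":-0.14,"tz":0.45,"spin":0},{"tx":0.86,"ty":-0.17,"tz":0.53,"spin":0},{"tx":0.97,"ty":-0.2,"tz":0.59,"spin":0},{"tx":1.09,"ty":-0.22,"tz":0.65,"spin":0}]' - ; python3 - <<'E'
from h import *
a=save('side','i1.png')[130:250,180:320];b=save('top','i2.png')[130:250,180:320]
cv2.imwrite('pics/i.png',cv2.resize(np.hstack([a,b]),(800,343),interpolation=2)[:,:,::-1])
E
```

```text
time_s: 7.78
tool_pos: [0.5487, 0.0395, 0.0764]
tool_rot: [-0.0, 0.993, -0.121, 0.0]
force: [-3.4, 1.7, 1.0]
gripper_width: 0.002
```

View pics/i.png

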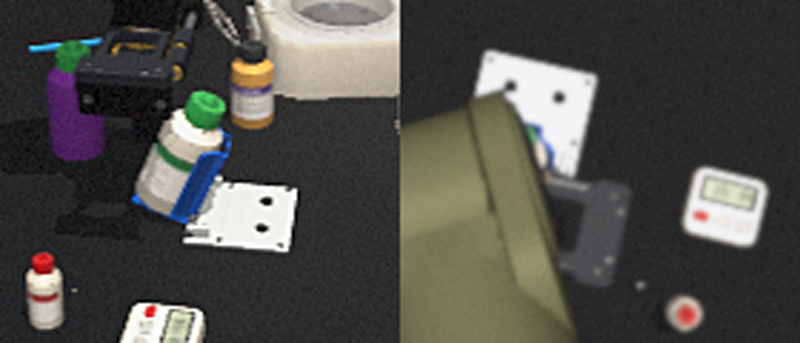

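```bash
python3 -m crank '[{"tx":0.12,"ty":-0.03,"tz":0.06,"spin":0},{"tx":0.24,"ty":-0.06,"tz":0.11,"spin":0},{"tx":0.36,"ty":-0.1,"tz":0.15,"spin":0},{"tx":0.49,"ty":-0.13,"tz":0.19,"spin":0},{"tx":0.62,"ty":-0.16,"tz":0.21,"spin":0},{"tx":0.75,"ty":-0.19,"tz":0.23,"spin":0},{"tx":0.88,"ty":-0.23,"tz":0.25,"spin":0},{"tx":1.01,"ty":-0.26,"tz":0.26,"spin":0},{"tx":1.14,"ty":-0.29,"tz":0.26,"spin":0},{"tx":1.27,"ty":-0.32,"tz":0.25,"spin":0}]' - ; python3 -m crank '[{"tx":0.13,"ty":-0.03,"tz":-0.01,"spin":0},{"tx":0.26,"ty":-0.07,"tz":-0.04,"spin":0},{"tx":0.39,"ty":-0.1,"tz":-0.07,"spin":0},{"tx":0.52,"ty":-0.13,"tz":-0.1,"spin":0},{"tx":0.65,"ty":-0.16,"tz":-0.14,"spin":0},{"tx":0.77,"ty":-0.19,"tz":-0.19,"spin":0}]' -; python3 - <<'E'
from h import *
a=save('side','j1.png')[130:250,180:320];b=save('top','j2.png')[130:250,180:320]
cv2.imwrite('pics/j.png',cv2.resize(np.hstack([a,b]),(800,343),interpolation=2)[:,:,::-1])
E
```

```text
time_s: 8.72
tool_pos: [0.5875, 0.0297, 0.0839]
tool_rot: [-0.0, 0.993, -0.121, 0.001]
force: [-1.1, 1.9, 4.2]
gripper_width: 0.005
time_s: 9.22
tool_pos: [0.6111, 0.0239, 0.0783]
tool_rot: [-0.0, 0.993, -0.121, 0.001]
force: [0.6, 2.5, 5.3]
gripper_width: 0.006
```

View pics/j.png

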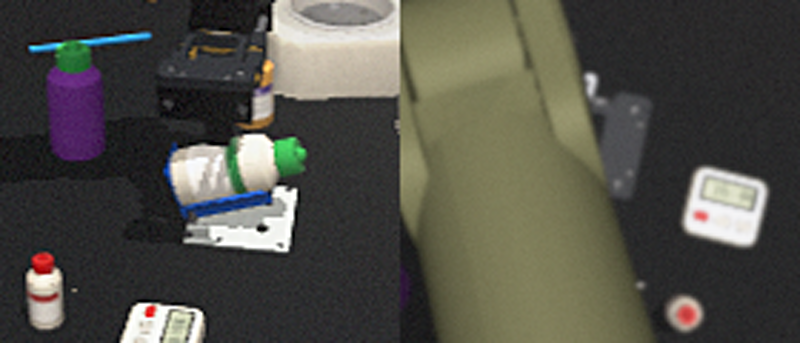

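```bash
python3 -m crank '[{"tx":0.12,"ty":-0.03,"tz":-0.06,"spin":0},{"tx":0.23,"ty":-0.06,"tz":-0.12,"spin":0},{"tx":0.35,"ty":-0.09,"tz":-0.19,"spin":0},{"tx":0.46,"ty":-0.12,"tz":-0.26,"spin":0},{"tx":0.57,"ty":-0.14,"tz":-0.34,"spin":0},{"tx":0.65,"ty":-0.16,"tz":-0.41,"spin":0},{"tx":0.67,"ty":-0.17,"tz":-0.43,"spin":0}]' -; python3 - <<'E'
from h import *
a=save('side','k1.png')[130:250,180:320]
cv2.imwrite('pics/k.png',cv2.resize(a,(600,514),interpolation=2)[:,:,::-1])
E
```

```text
time_s: 9.9
tool_pos: [0.6301, 0.0183, 0.0643]
tool_rot: [0.0, 0.993, -0.121, 0.0]
force: [0.1, -1.4, 2.7]
gripper_width: 0.007
```

View pics/k.png

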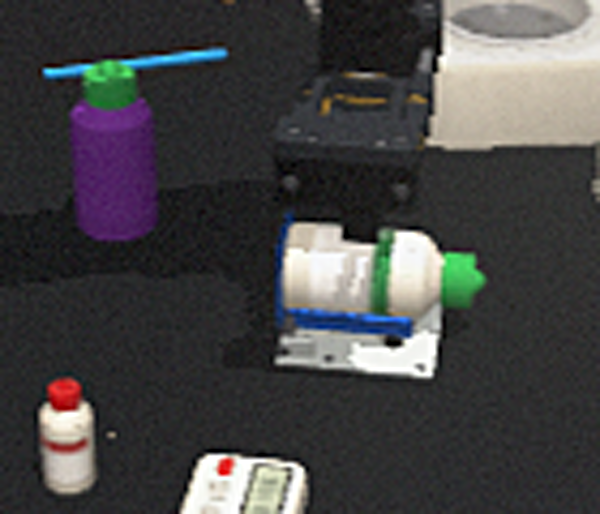

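```bash
python3 -m crank '[{"tx":0,"ty":0,"tz":-0.02,"spin":0},{"tx":0,"ty":0,"tz":-0.04,"spin":0}]' - | grep -E "pos|force"; python3 - <<'E'
from h import *
print(get_state()['tool_pos'],get_state()['force'])
E
```

```text
tool_pos: [0.63, 0.0186, 0.0641]
force: [-0.6, -1.9, 6.5]
[0.62999427 0.01863507 0.0641135 ] [-0.59839769 -1.86137416  6.50586391]
```

```bash
python3 -m crank '[{"tx":0,"ty":0,"tz":-0.03,"spin":0},{"tx":0,"ty":0,"tz":-0.03,"spin":0}]' - | grep -E "pos|force"; python3 -m crank '[{"tx":0,"ty":0,"tz":0.15,"spin":0},{"tx":0,"ty":0,"tz":1,"spin":0},{"tx":-0.5,"ty":0.1,"tz":2.2,"spin":0},{"tx":-1.5,"ty":0.2,"tz":3.2,"spin":0},{"tx":-2.5,"ty":0,"tz":4,"spin":0},{"tx":-3.5,"ty":-1,"tz":4,"spin":0},{"tx":-4.5,"ty":-2,"tz":4,"spin":0},{"tx":-5.5,"ty":-3,"tz":4,"spin":0},{"tx":-6,"ty":-4,"tz":4,"spin":0},{"tx":-6,"ty":-5,"tz":4,"spin":0}]' -|grep -E "pos|force|time"; python3 - <<'E'
from h import *
a=save('side','l1.png')[130:270,180:320];b=save('top','l2.png')[130:270,150:290]
cv2.imwrite('pics/l.png',cv2.resize(np.hstack([a,b]),(800,400),interpolation=2)[:,:,::-1])
t=-.245;X=np.array([np.cos(t),np.sin(t)]);O=np.array([.587,.0295])
for n in('top','side'):
  for l,z in(('bottle_mid',.038),('brown_bottle',0),('red_dropper',0),('bench_timer',0)):
    for r in spot_point(l,n)[:2]:
        w=ray(n,r['centre'],z)[:2];d=w-O;print(n,l,round(r['confidence'],2),w.round(3),'cradle',d@X,d@[-X[1],X[0]])
E
```

```text
tool_pos: [0.6301, 0.0187, 0.064]
force: [-1.5, -2.3, 7.2]
time_s: 11.12
tool_pos: [0.4457, -0.1319, 0.1825]
force: [1.1, -0.0, -0.3]
top bottle_mid 0.96 [0.488 0.164] cradle -0.12893431905910632 0.1063740342373003
top bottle_mid 0.66 [0.637 0.018] cradle 0.051723769339413514 0.0008284534186254694
top brown_bottle 0.83 [0.666 0.196] cradle 0.03636840656083214 0.1809172254505026
top red_dropper 0.68 [0.664 0.191] cradle 0.03553057477795978 0.1755931560000621
top bench_timer 0.96 [ 0.544 -0.148] cradle 0.0015024858643853528 -0.18258176218795152
side bottle_mid 0.95 [0.474 0.192] cradle -0.14880714415627463 0.13015252734825863
side bottle_mid 0.66 [0.631 0.013] cradle 0.04687210224646448 -0.0053767160264399354
side brown_bottle 0.97 [0.668 0.175] cradle 0.04372318020472942 0.16049728496717028
side brown_bottle 0.39 [0.636 0.079] cradle 0.03537713722432475 0.05955054062254572
side red_dropper 0.82 [ 0.456 -0.121] cradle -0.09077092282432758 -0.17742020989632623
side bench_timer 0.75 [ 0.546 -0.146] cradle 0.0029266315155436597 -0.17967547781054338
```

View pics/l.png

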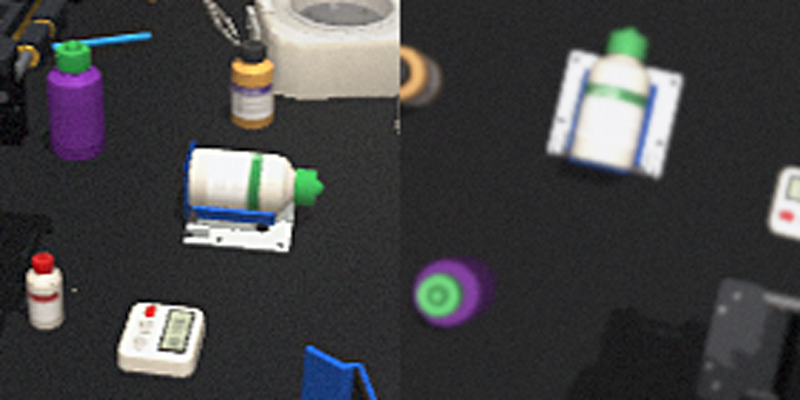

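```bash
python3 - <<'E'
from h import *
t=-.245;X=np.array([np.cos(t),np.sin(t),0]);O=np.array([.587,.0295,0]);Z=np.array([0,0,1.])
H=O+.003*X+.006*Z
for th in(1.45,1.57):
    ax=np.sin(th)*X+np.cos(th)*Z; n=np.sin(th)*Z-np.cos(th)*X
    b=H-.004*ax+.032*n
    print(th,'foot',proj('side',b).round(1),'tip',proj('side',b+.118*ax).round(1),'top tip',proj('top',b+.118*ax).round(1))
im=cv2.imread('pics/l1.png').astype(int);B,G,R=[im[:,:,i] for i in range(3)]
m=(G>B+40)&(G>R+40);m[:180]=0;m[215:]=0;m[:,:278]=0;m[:,300:]=0;v,u=np.nonzero(m);print('cap side: right',u.max(),'row mean',v.mean(),'mean col',u.mean(), v[u>=u.max()-1])
im=cv2.imread('pics/l2.png').astype(int);B,G,R=[im[:,:,i] for i in range(3)]
m=(G>B+40)&(G>R+40);m[:135]=0;m[153:]=0;m[:,:215]=0;m[:,250:]=0;v,u=np.nonzero(m);print('cap top',u.min(),u.max(),v.min(),v.max())
print(get_state()['force'],get_state()['tool_pos'])
E
```

```text
1.45 foot [244.9 191.7] tip [290.5 190.8] top tip [230.3 141. ]
1.57 foot [246.3 191.6] tip [292.1 195.4] top tip [230.9 140.1]
cap side: right 292 row mean 194.58823529411765 mean col 286.7647058823529 [193 194 194 195 195 196 196 197]
cap top 223 235 140 150
[-0.08885821 -0.05490579  0.52423508] [ 0.4498177  -0.12971449  0.18254641]
```

```bash
python3 -c "
from station import *;print(hand_in())"
```

```text
the job is handed in; nothing more can be done
None
```

I slid the green-capped bottle upright onto the ledge of the smaller cradle until it stood against the raised back. I then tipped it over with the shut fingertips, following it down at about 0.6 rad/s, and handed the job in at about 11.5 s. `hand_in()` gives no verdict, so the results below are my own last checks.

- **Bottle position:** its middle was 47–52 mm past the cradle origin and within about 5 mm of the centre line (allowed: 15–75 mm and 12 mm).
- **Level:** the cap tip showed at row 195 in the side picture, which matches a back fully down (1.57 rad predicts 195.4; 1.45 rad predicts 190.8). The fingertip also stopped at 64 mm, against the expected 65 mm.
- **Forces:** the wrist force I saw peaked at about 8 N, as the bottle met the back.
- **Bystanders:** none looked moved in the pictures, and the timer reading agreed with its start in both cameras.
- **Disagreements:**
    - The side camera put the brown bottle about 15 mm and the red dropper about 14 mm in y from where they started.
    - The top camera put the brown bottle within 6 mm of its start. I took the side shifts as detector scatter, since the arm never came near the brown bottle.
    - The top camera reported the brown bottle as the red dropper, so the dropper has no second reading.
- **Arm:** it ended clear of everything at 0.18 m height, with about zero force. It was above the red dropper, whose top is 66 mm up.

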